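Take the left-hand wing nut off the sample mill

TASK

The blade of the bench mill has to come out for cleaning: undo the black-winged brass nut on its spindle, which has a left-hand thread, so it loosens clockwise seen from above. Feel that it is easing and let your hand rise with it; do not screw it down tighter, and do not push or pull hard on it while the thread still holds, for the bearings are light. When the thread lets go, lift the nut off and set it down gently, upright, in the middle of the small steel pan, leaving the soil tin beside it where it stands.

Things in the scene. Friction and masses are not known exactly. Their poses are not given: they have to be found in the camera images.
- mill: bench sample mill, fixed: white housing 138 x 138 x 66 mm, on it a low aluminium bowl (inner radius 64 mm, rim 91 mm over the worktop) with an upright spindle (18 mm thick, top 113 mm over the worktop). Origin: on the spindle axis at the worktop; z up. A sprung blade hub pushes the nut up against the thread with about 10 N, easing as it climbs. Pushing or pulling the nut over 15 N is harmful
- wing (a point): centre of the loose nut's wing, 46 mm above the nut's lower rim. Brass skirt 40 mm wide, 32 mm high, with dark notches; on it a black straight wing 54 mm long, 14 mm thick, 28 mm high, to be gripped across the 14 mm. 130 to 210 g. x along the wing, y across, z up; starts about 137 mm over the worktop. Steep left-hand thread: climbs some mm, lets go within half a turn, where, can only be felt
- pan: small round steel pan, loose, 120 g, 88 mm across the rim, 17 mm high, inner floor flat, 74 mm across and 3 mm above its underside. Origin: centre of its underside; z up
- tin: round aluminium moisture tin with soil in it, loose, 60 mm across and 26 mm high, next to the pan; not to be disturbed. Origin: centre of its underside
- dissecting_microscope: fixed black microscope between the sieve shaker and the mill, 171 mm wide foot, 340 mm high: an obstacle to swing over or round. Origin: centre of its foot on the worktop
There are look-alikes about, which are no part of the job. What is shaped like the part that bears wing but green is not meant.

How it is judged:
On the way:
1. the nut is off the spindle: its wing stands above 180 mm (height (world z) of wing above 0.18 m), for 0.1 s.
At the end, for the whole second after the job is handed in: The nut stands upright (within 0.1 rad) and at rest on the floor of the pan, its axis within 20 mm of the pan's centre, and the pan is level (horizontal distance between wing and pan below 0.02 m and z of wing in the frame of pan below 0.054 m and angle between wing's own z axis and vertical below 0.1 rad and linear speed of nut below 0.02 m/s and angle between pan's own z axis and vertical below 0.08 rad); the robot touches nothing.
It fails at once if the nut is screwed or pressed down tighter: its wing comes below 134.5 mm over the worktop while on the spindle (height (world z) of wing below 0.1345 m and horizontal distance between wing and mill below 0.02 m).
It fails at once if the nut is forced against the mill: more than 40 N between them (contact force between nut and mill above 40 N).
It fails at once if the nut is dropped into the pan (faster than 0.4 m/s in the last centimetre) or pressed down hard in it (over 60 N) (contact force between nut and pan above 60 N or (horizontal distance between wing and pan below 0.04 m and z of wing in the frame of pan below 0.06 m and linear speed of nut above 0.4 m/s)).
It fails at once if the tin is pushed more than 15 mm (distance of tin from where it was at the start of the episode above 0.015 m).
It also fails if it takes over 64 s, if anything falls off the work surface, if the arm or the gripper's body presses on something with over 40 N, if the wrist force passes 120 N, or if a joint passes its speed limit or range.

ROBOT

A 6-joint arm with a two-finger parallel gripper is mounted at the origin on a cart in front of the work surface, level with it; the furniture and walls round the work are solid. World frame = base frame: x ahead of the robot, y to its left, z up, the work surface at z = 0. Lengths are in m, angles in rad, forces in N, time in s.
With the tool pointing down it reaches from about 0.35 to 0.725 m from the base axis. Payload 6 kg.
Tool frame: the origin (TCP) lies on the mounting face of the last link; the fingertips stand 173 mm ahead of it and the grasp point (between the pads) lies 155 mm ahead of it; z points along the fingers, y is the line along which they close (so a half turn about z gives the same grasp; the last joint's range is limited). The gripper opens to 85 mm and grips with 20 to 120 N. Pads are 22 mm wide; open, the fingers measure 114 mm over their backs; the gripper's body (76 mm by 85 mm) begins 54 mm behind the grasp point. The pads swing forward as they close: fully open they stand 13 mm farther back than shut.
Start: joints at [1.469, 0.04, 0.085, 0, -1.615, -0.334], TCP at [0.253, 0.544, 0.405] pointing down, gripper open.
Joint ranges: [-2.56, 2.56], [-1.29, 2.01], [-1.08, 1.49], [-3.29, 1.98], [-2.81, -0.18], [-2.99, 2.99]. Speed limits (rad/s): [2.57, 2.57, 3.01, 3.14, 3.14, 3.14].

INTERFACE

Orientations are given as a unit quaternion [w, x, y, z].
In Python, from station import bot gives the robot as it stands. The module is installed in compiled form; this text tells all that it offers. Calls block until the motion is done:
- bot.move_to(position, orientation): joint-space move of the TCP to a pose.
- bot.move_linear(position, rotation=None, feed=0.15, until_force=None): straight line of the TCP; rotation=None keeps the orientation; feed is the mean speed in m/s. With until_force (N) it stops when the force on the tool has changed by that much, and returns True; else False.
- bot.move_joints(angles): joint-space move.
- bot.set_gripper(opening, newtons=None): finger opening in m; newtons is the grip in N (None keeps the last); returns when the fingers have stopped.
- bot.wait(seconds).
- bot.solve_ik(position, orientation): joint angles nearest the present ones, or None.
- bot.get_state(): the state.
- bot.camera(name): name is "scene" or "top" or "wrist"; returns a dict with "frame" (420x560x3 uint8, red, green, blue), "K" (3x3 intrinsics, pixels), "xyz" and "orientation" of the camera in the world. Camera axes: x right, y down, z forward; pixel columns grow to the right and rows downward; lengths in m; the calibration is good to about 2 mm. A picture is of the moment at which its call begins. There is no depth.
A pose or a line that the arm cannot do raises bot.MotionError and nothing moves.
- bot.job_done(): hands the job in; it is judged then, once.
Trained networks look in a picture, given as the dict that the camera call returned (one of the last four; its "shot" number tells which), for a name from the list of things; names that differ only in an ending like _2 or _b are one class to them, and where a whole thing is asked for, a point or a joint stands for the part that bears it (a point fixed in the world has none). Each returns a list of dicts, best first, with "score" (0 to 1); they miss things now and then, are a little off and sometimes report something else, mostly with a low value. They report only what shows in the picture. A call takes as long as a camera call. They do not tell look-alikes from the thing itself.
- bot.search_frame(picture, label): "centre" ([x, y, z] in m, in the coordinates of the camera as it stood for that picture, good to about 4 mm: the middle of the surface that is visible of it).
- bot.cut_out(picture, label): "pixels" (420x560 bool, what is visible of it).
The state is a dict: "clock": time; "joints": joint angles; "joint_velocities": joint speeds; "effort": joint torques, N m; "eef_pos": TCP position; "tool_rot": TCP orientation; "force": force on the tool from outside, world axes, zero at the start; "moment": the same for the moment, N m; "finger_gap": finger opening in m; "grip_force": force on a finger pad.
Only numpy, scipy, OpenCV 4.12 (cv2) and the standard library are available. Lean on these libraries where they do the work, as an engineer would, in place of code of your own. Each camera call takes 0.05 s, during which the arm holds its last target. There are 200 camera calls.

## Working session

There is one attempt and no reset: what is moved stays moved. The work goes in short steps, each a Python script; the robot and the scene stay as the last script left them, time stands still between calls to the robot, and variables do not carry over. Pictures are saved under pics/ and viewed, at most 10 in all, crops included, and the job is handed in when it is done.

```bash
mkdir -p pics
cat > h.py <<'E'
import numpy as np, cv2
from scipy.spatial.transform import Rotation as R
from station import bot
def rot(q): return R.from_quat([q[1],q[2],q[3],q[0]]).as_matrix()
def world(p,c): return np.array(p['xyz'])+rot(p['orientation'])@np.array(c)
def pix(p,w):
    c=rot(p['orientation']).T@(np.array(w)-p['xyz']); u=p['K']@c; return u[:2]/u[2]
def ray(p,uv,z):
    d=rot(p['orientation'])@np.linalg.solve(p['K'],[uv[0],uv[1],1.]); o=np.array(p['xyz']); return o+d*(z-o[2])/d[2]
def save(p,n): cv2.imwrite('pics/'+n,cv2.cvtColor(p['frame'],cv2.COLOR_RGB2BGR))
def down(yaw):  # tool z down, tool y axis at angle yaw in world xy
    y=np.array([np.cos(yaw),np.sin(yaw),0]); z=np.array([0,0,-1.]); x=np.cross(y,z)
    q=R.from_matrix(np.c_[x,y,z]).as_quat(); return [q[3],q[0],q[1],q[2]]
E
python3 - <<'E'
from h import *
for n in ['scene','top']:
    p=bot.camera(n); save(p,n+'0.png'); print(n,np.round(p['xyz'],3))
    for l in ['mill','wing','pan','tin','dissecting_microscope']:
        for d in bot.search_frame(p,l):
            w=world(p,d['centre']); print(l,round(d['score'],2),np.round(w,3),np.round(pix(p,w)))
s=bot.get_state();print(s['clock'],s['eef_pos'],s['tool_rot'],s['force'])
E
```

```text
scene [0.11  0.199 0.652]
mill 0.67 [ 0.443 -0.201  0.066] [309. 264.]
mill 0.29 [ 0.464 -0.221  0.133] [309. 227.]
wing 0.91 [ 0.685 -0.448  0.037] [304. 169.]
wing 0.87 [ 0.466 -0.218  0.134] [308. 227.]
wing 0.63 [ 0.532 -0.419  0.015] [343. 209.]
pan 0.63 [ 0.451 -0.388  0.004] [362. 236.]
tin 0.72 [ 0.531 -0.421  0.019] [344. 208.]
top [ 0.485 -0.263  1.075]
mill 0.9 [ 0.467 -0.233  0.072] [273. 258.]
wing 0.87 [ 0.469 -0.226  0.147] [268. 258.]
wing 0.49 [ 0.693 -0.459  0.045] [367. 161.]
pan 0.68 [ 0.445 -0.386  0.003] [337. 266.]
tin 0.81 [ 0.531 -0.426  0.011] [353. 230.]
dissecting_microscope 0.27 [ 0.467 -0.232  0.069] [272. 258.]
0.6 [0.25323641 0.5439495  0.40466039] [ 3.83384957e-05  9.76355736e-01 -2.16170016e-01  2.37080725e-06] [ 0.95357467 -0.24861294  0.0563809 ]
```

View pics/scene0.png

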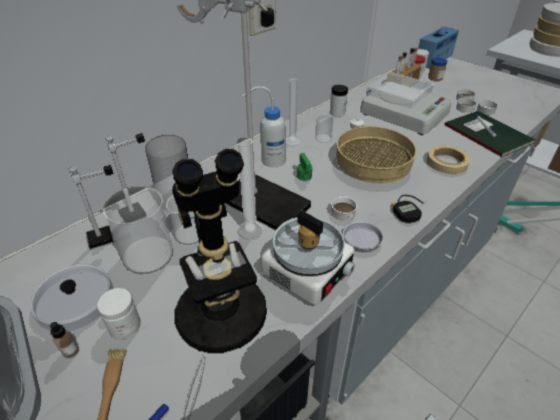

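View pics/top0.png

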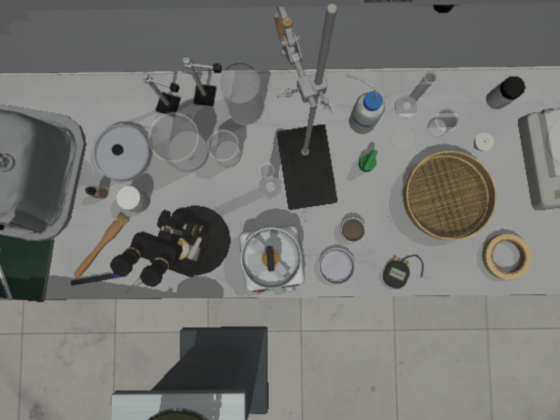

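Black-winged nut on the mill spindle is at scene (309,225) / top (270,258). The green look-alike is at scene (304,169) / top (368,160), off the mill. The black one fits. The pan is at top (337,265) and the tin at (353,230). Next I'll measure from masks, swing over the microscope and take an enlarged crop.

Run:
```python
from h import *
p=bot.camera('top')
for l,z in [('wing',.137),('pan',.017),('tin',.026),('mill',.08),('dissecting_microscope',.0)]:
    for d in bot.cut_out(p,l)[:2]:
        m=d['pixels']; v,u=np.nonzero(m); c=np.array([u.mean(),v.mean()])
        pts=np.array([ray(p,a,z)[:2] for a in zip(u,v)])
        r=cv2.minAreaRect(pts.astype(np.float32)*1000)
        print(l,round(d['score'],2),c.round(1),ray(p,c,z).round(4),len(u),np.round(r[0]),np.round(r[1]),round(r[2],1))
# dark wing segmentation
f=p['frame'].astype(int); m=np.zeros((420,560),np.uint8); m[240:278,255:285]=(f[240:278,255:285].max(2)<50)
v,u=np.nonzero(m); pts=np.array([ray(p,a,.14)[:2] for a in zip(u,v)])*1000
print('dark',len(u),pts.mean(0),cv2.minAreaRect(pts.astype(np.float32)))
s=bot.get_state()
for a,rr in [(1.14,.4),(-.4,.4),(-.44,.5)]:
  for yaw in np.arange(-3,3.2,.75):
    q=bot.solve_ik([rr*np.cos(a),rr*np.sin(a),.62 if rr<.5 else .40],down(yaw))
    print(a,rr,round(yaw,2),None if q is None else np.round(q,2))
cv2.imwrite('pics/crop.png',cv2.resize(cv2.cvtColor(p['frame'][200:300,220:380],cv2.COLOR_RGB2BGR),None,fx=5,fy=5,interpolation=cv2.INTER_CUBIC))
```

```text
wing 0.89 [270.3 257.6] [ 0.4688 -0.2294  0.137 ] 307 [ 468. -229.] [42. 39.] 44.5
wing 0.8 [368.1 161.3] [ 0.6735 -0.4429  0.137 ] 317 [ 675. -445.] [35. 54.] 44.2
pan 0.74 [336.4 265.9] [ 0.4454 -0.3831  0.017 ] 1090 [ 445. -383.] [85. 86.] 44.0
tin 0.81 [353.2 229.6] [ 0.5312 -0.4239  0.026 ] 458 [ 531. -423.] [58. 54.] 62.3
mill 0.9 [271.6 257.8] [ 0.4673 -0.2305  0.08  ] 3233 [ 464. -230.] [145. 134.] 6.9
dark 103 [ 470.07888674 -228.48517807] ((468.140625, -227.90972900390625), (10.59652042388916, 46.33750534057617), 89.5379409790039)
1.14 0.4 -3.0 [ 1.65 -0.35  0.15  0.   -2.07 -1.51]
1.14 0.4 -2.25 [ 1.65 -0.35  0.15  0.   -2.07 -0.76]
1.14 0.4 -1.5 [ 1.65 -0.35  0.15  0.   -2.07 -0.01]
1.14 0.4 -0.75 [ 1.65 -0.35  0.15  0.   -2.07  0.74]
1.14 0.4 0.0 [ 1.65 -0.35  0.15  0.   -2.07  1.49]
1.14 0.4 0.75 [ 1.65 -0.35  0.15  0.   -2.07  2.24]
1.14 0.4 1.5 [ 1.65 -0.35  0.15  0.   -2.07  2.99]
1.14 0.4 2.25 [ 1.65 -0.35  0.15  0.   -2.07 -2.55]
1.14 0.4 3.0 [ 1.65 -0.35  0.15  0.   -2.07 -1.8 ]
-0.4 0.4 -3.0 [ 0.11 -0.35  0.15  0.   -2.07  0.03]
-0.4 0.4 -2.25 [ 0.11 -0.35  0.15  0.   -2.07  0.78]
-0.4 0.4 -1.5 [ 0.11 -0.35  0.15  0.   -2.07  1.53]
-0.4 0.4 -0.75 [ 0.11 -0.35  0.15  0.   -2.07  2.28]
-0.4 0.4 0.0 None
-0.4 0.4 0.75 [ 0.11 -0.35  0.15  0.   -2.07 -2.51]
-0.4 0.4 1.5 [ 0.11 -0.35  0.15  0.   -2.07 -1.76]
-0.4 0.4 2.25 [ 0.11 -0.35  0.15  0.   -2.07 -1.01]
-0.4 0.4 3.0 [ 0.11 -0.35  0.15  0.   -2.07 -0.26]
-0.44 0.5 -3.0 [-0.04 -0.23 -0.17  0.   -1.63  0.18]
-0.44 0.5 -2.25 [-0.04 -0.23 -0.17  0.   -1.63  0.93]
-0.44 0.5 -1.5 [-0.04 -0.23 -0.17  0.   -1.63  1.68]
-0.44 0.5 -0.75 [-0.04 -0.23 -0.17  0.   -1.63  2.43]
-0.44 0.5 0.0 None
-0.44 0.5 0.75 [-0.04 -0.23 -0.17  0.   -1.63 -2.36]
-0.44 0.5 1.5 [-0.04 -0.23 -0.17  0.   -1.63 -1.61]
-0.44 0.5 2.25 [-0.04 -0.23 -0.17  0.   -1.63 -0.86]
-0.44 0.5 3.0 [-0.04 -0.23 -0.17  0.   -1.63 -0.11]
```

View pics/crop.png

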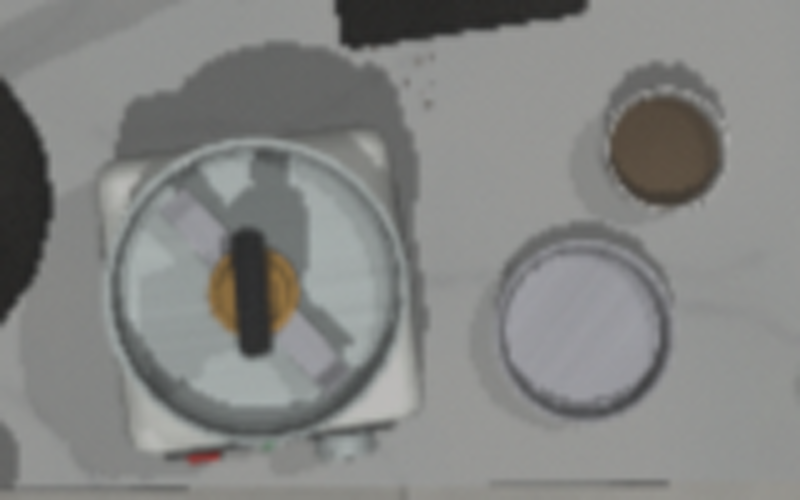

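Confirmed: black wing on a brass skirt on the spindle, with the wing about 4° off x. Swinging over now and then taking the wrist view.

Run:
```python
from h import *
a=1.14
q=list(bot.solve_ik([.4*np.cos(a),.4*np.sin(a),.62],down(-1.5+1.54)))
bot.move_joints(q)
q1=list(q); q1[0]=.05; q1[5]=1.6; bot.move_joints(q1)
bot.move_to([.469,-.229,.44],down(-1.5))
s=bot.get_state(); print(s['clock'],np.round(s['joints'],3),s['force'].round(2))
for n in ['scene','wrist']:
    p=bot.camera(n); save(p,n+'1.png'); print(np.round(p['xyz'],3),pix(p,[.469,-.229,.15]))
for l,z in [('wing',.137),('pan',.017),('tin',.026)]:
    for d in bot.cut_out(p,l)[:2]:
        v,u=np.nonzero(d['pixels']); c=np.array([u.mean(),v.mean()]); print(l,d['score'],c,ray(p,c,z),len(u))
```

```text
5.475 [-6.70e-02 -1.62e-01 -4.10e-02  1.00e-03 -1.69e+00  1.71e+00] [-0.6   0.04  1.67]
[0.11  0.199 0.652] [310.63987719 216.95427319]
[ 0.539 -0.224  0.412] [278.26270485 208.55321511]
wing 0.91 [497.15111111   7.24888889] [ 0.63957294 -0.38801146  0.137     ] 675
wing 0.81 [277.57605552 202.14112204] [ 0.47154683 -0.22817167  0.137     ] 1729
pan 0.96 [393.30324695 205.35835567] [ 0.44855387 -0.38243684  0.017     ] 3357
tin 0.83 [437.48881932 141.54472272] [ 0.53395633 -0.41888233  0.026     ] 2236
```

```bash
python3 -c "
import cv2,numpy as np
a=cv2.imread('pics/scene1.png');b=cv2.imread('pics/wrist1.png')
cv2.imwrite('pics/c1.png',cv2.resize(np.hstack([a,b]),(800,300),interpolation=cv2.INTER_AREA))"
```

```text
(no output)
```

View pics/c1.png

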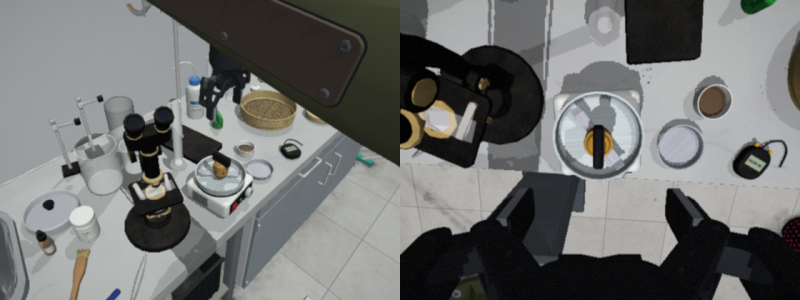

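Wrist view: the wing is at (277,202) in full-size pixels, the pan at (393,205) and the tin at (437,141). The arm clears the microscope. Now for wing direction and spindle centre.

Run:
```python
from h import *
for n,z,box in [('wrist',.151,(165,245,255,300)),('top',.151,None)]:
    p=bot.camera(n)
    if box is None:
        c=pix(p,[.469,-.229,.151]).astype(int); print('arm hides?',p['frame'][c[1],c[0]]); continue
    r0,r1,c0,c1=box; f=p['frame'][r0:r1,c0:c1].astype(int); m=(f.max(2)<60).astype(np.uint8)
    n_,lab,st,ce=cv2.connectedComponentsWithStats(m); k=1+np.argmax(st[1:,4]); print(st[k],ce[k])
    v,u=np.nonzero(lab==k); u=u+c0;v=v+r0
    rows=np.unique(v); mid=np.array([[ (u[v==r].min()+u[v==r].max())/2,r,np.ptp(u[v==r])+1] for r in rows])
    print(mid[::4].tolist())
    W=np.array([ray(p,a[:2],z) for a in mid]); A=np.polyfit(W[:,0],W[:,1],1); print('yaw',np.arctan(A[0]),'x range',W[0],W[-1], 'y at .469',np.polyval(A,.469))
    g=np.median
    # brass
    F=p['frame'].astype(int); b=((F[...,0]-F[...,2])>50); b[:165]=0;b[250:]=0;b[:,:250]=0;b[:,310:]=0
    vv,uu=np.nonzero(b); print('brass',uu.min(),uu.max(),vv.min(),vv.max(), ray(p,[(uu.min()+uu.max())/2,(vv.min()+vv.max())/2],.123))
    cv2.imwrite('pics/w2.png',cv2.resize(cv2.cvtColor(p['frame'][120:270,200:400],cv2.COLOR_RGB2BGR),None,fx=4,fy=4))
```

```text
[ 10  10  25  62 910] [22.67032967 38.93296703]
[[277.5, 175.0, 10.0], [277.5, 179.0, 20.0], [275.0, 183.0, 21.0], [277.5, 187.0, 16.0], [278.0, 191.0, 15.0], [278.0, 195.0, 15.0], [278.0, 199.0, 15.0], [278.0, 203.0, 15.0], [278.0, 207.0, 15.0], [278.0, 211.0, 15.0], [277.5, 215.0, 14.0], [277.5, 219.0, 14.0], [277.5, 223.0, 14.0], [277.5, 227.0, 14.0], [277.5, 231.0, 14.0], [277.5, 235.0, 12.0]]
yaw 0.06784009229532212 x range [ 0.49848233 -0.22603819  0.151     ] [ 0.44376871 -0.22850078  0.151     ] y at .469 -0.2281757047248049
brass 258 298 183 218 [ 0.46968553 -0.22838945  0.123     ]
arm hides? [56 56 57]
```

View pics/w2.png

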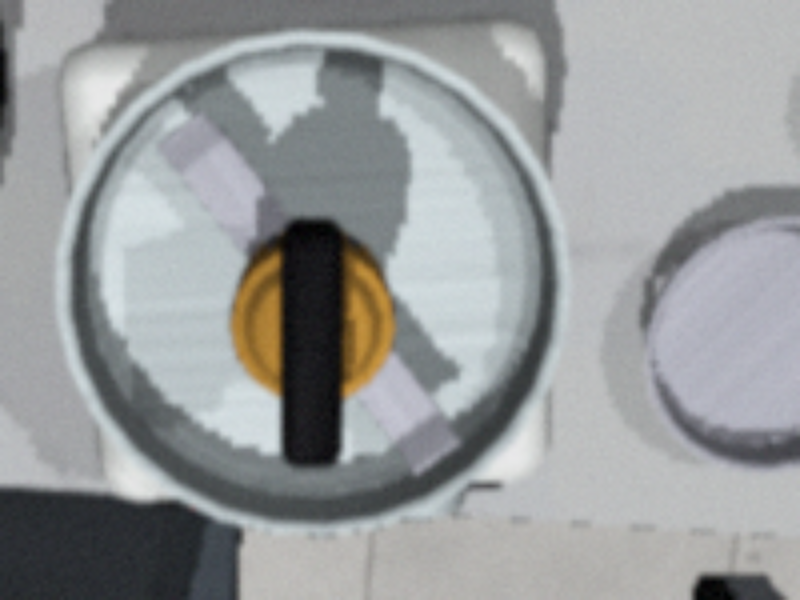

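Run:
```python
from h import *
C=[.4695,-.2283]; Q=down(-1.503)
bot.set_gripper(.05,30)
bot.move_to([*C,.36],Q)
print(bot.move_linear([*C,.302],Q,feed=.06,until_force=5))
s=bot.get_state(); print(s['clock'],s['eef_pos'].round(4),s['force'].round(2),s['moment'].round(3))
f0=s['force']
p=bot.camera('wrist');save(p,'w3.png')
bot.set_gripper(0.0,30); 
for i in range(3):
    bot.wait(.15); s=bot.get_state(); print(s['clock'],s['eef_pos'].round(4),s['force'].round(2),s['moment'].round(3),s['finger_gap'],s['grip_force'],s['joints'][5])
```

```text
False
7.8 [ 0.4696 -0.2283  0.3025] [-0.18  0.    0.27] [-0.02   0.033 -0.003]
8.4083 [ 0.4696 -0.2283  0.3022] [0.96 0.41 1.32] [-0.024 -0.132  0.061] 0.013455174609515015 33.14444124698639 1.7053286126845606
8.5583 [ 0.4696 -0.2283  0.3022] [0.95 0.43 1.4 ] [-0.116 -0.149 -0.005] 0.013432054685271297 33.184436559677124 1.70526613668057
8.7083 [ 0.4696 -0.2283  0.3022] [ 1.72 -0.34  1.43] [-0.124 -0.201  0.04 ] 0.013603062515338686 33.23797881603241 1.7052701084720472
```

```bash
cat > turn.py <<'E'
from h import *
import json,sys
C=[.4695,-.2283]
def turn(yaw,z,n,step,slope,fz0=1.4,k=.00004,lim=7):
    """turn n steps clockwise, feed z forward by slope (m/rad), correct it by the force"""
    for i in range(n):
        yaw-=step; z+=slope*step
        bot.move_linear([*C,z],down(yaw),feed=.03)
        s=bot.get_state(); f=s['force']; e=f[2]-fz0
        print(round(s['clock'],2),round(np.degrees(-1.503-yaw),1),round(z,5),'ee',round(s['eef_pos'][2],5),f.round(1),'Mz',round(s['moment'][2],2),round(s['grip_force']),flush=True)
        z+=np.clip(k*e,-.0003,.0003)
        if abs(e)>lim: print('LIMIT'); break
    json.dump([yaw,z],open('st.json','w')); return yaw,z
E
python3 - <<'E'
from turn import *
turn(-1.503,.302,5,np.radians(2),0.0)
E
```

```text
8.96 2.0 0.302 ee 0.30233 [-0.3 -0.6  2.6] Mz -0.05 34
9.21 4.0 0.30205 ee 0.30241 [-0.3  0.2  4.3] Mz -0.07 34
9.46 6.0 0.30216 ee 0.30254 [ 0.1 -1.   4.3] Mz -0.04 34
9.71 8.0 0.30228 ee 0.30261 [ 0.2 -0.2  5.9] Mz -0.0 34
9.96 10.0 0.30246 ee 0.30268 [ 1.1 -1.4  4.1] Mz -0.03 34
```

Run:
```python
from turn import *
y,z=json.load(open('st.json'))
turn(y,z,8,np.radians(3),.0035,k=.00006)
```

```text
10.21 13.0 0.30275 ee 0.30278 [ 0.5 -0.3  4.7] Mz -0.02 34
10.46 16.0 0.30313 ee 0.30301 [ 0.5 -0.2  4.5] Mz -0.03 34
10.71 19.0 0.3035 ee 0.30324 [0.1 0.3 2.7] Mz 0.04 34
10.96 22.0 0.30376 ee 0.30348 [ 0.3 -0.4  3. ] Mz -0.03 33
11.21 25.0 0.30404 ee 0.30371 [0.3 0.6 1.9] Mz -0.03 33
11.46 28.0 0.30426 ee 0.30393 [ 0.5 -1.   1. ] Mz -0.06 33
11.71 31.0 0.30441 ee 0.30413 [ 0.4 -0.4  1.4] Mz 0.02 33
11.96 34.0 0.3046 ee 0.30428 [ 0.1 -0.  -0. ] Mz 0.01 33
```

Run:
```python
from turn import *
y,z=json.load(open('st.json'))
turn(y,z,19,np.radians(4),.0028,k=.00006)
```

```text
12.21 38.0 0.30471 ee 0.30444 [0.  1.1 0.1] Mz 0.02 33
12.46 42.0 0.30483 ee 0.30457 [-0.3  0.7 -0.6] Mz -0.02 33
12.71 46.0 0.3049 ee 0.30472 [-0.1 -1.1  0.2] Mz -0.03 33
12.96 50.0 0.30503 ee 0.30495 [-0.7 -0.3 -0.6] Mz -0.03 33
13.21 54.0 0.3051 ee 0.30518 [-0.6 -0.1  0.6] Mz 0.02 33
13.46 58.0 0.30525 ee 0.30543 [-0.9 -0.4  1. ] Mz -0.02 33
13.71 62.0 0.30542 ee 0.30577 [-1.9  0.3  2.2] Mz -0.01 33
13.96 66.0 0.30566 ee 0.30599 [-1.5 -1.5  3.2] Mz 0.02 33
14.21 70.0 0.30596 ee 0.30627 [-2.3 -0.6  3.9] Mz -0.05 34
14.46 74.0 0.30631 ee 0.30657 [-1.9  0.4  4.9] Mz -0.02 34
14.71 78.0 0.30671 ee 0.30694 [-2.8 -1.3  5.8] Mz -0.04 34
14.96 82.0 0.30717 ee 0.30729 [-2.8 -0.9  4.8] Mz 0.01 34
15.21 86.0 0.30757 ee 0.30755 [-4.1 -0.1  4.7] Mz 0.03 34
15.46 90.0 0.30796 ee 0.30789 [-3.  -0.8  3.7] Mz 0.02 34
15.71 94.0 0.3083 ee 0.30824 [-3.3 -0.5  4.1] Mz -0.04 34
15.96 98.0 0.30865 ee 0.30861 [-3.5 -1.4  4.5] Mz 0.03 34
16.21 102.0 0.30904 ee 0.30898 [-3.6 -0.2  3.9] Mz 0.02 34
16.46 106.0 0.30938 ee 0.30928 [-2.8 -0.1  4.2] Mz 0.03 34
16.71 110.0 0.30975 ee 0.30962 [-2.9  0.2  2.5] Mz 0.02 33
```

Run:
```python
import turn as t, json, numpy as np
t.C[0]=.4689
y,z=json.load(open('st.json'))
t.turn(y,z,18,np.radians(4),.0046,fz0=1.8,k=.00006)
```

```text
16.96 114.0 0.31013 ee 0.30993 [-1.4 -0.2  1.9] Mz 0.05 33
17.21 118.0 0.31046 ee 0.31028 [-2.4 -0.6  1.5] Mz 0.02 33
17.46 122.0 0.31076 ee 0.31066 [-2.2  0.3  2.8] Mz 0.03 33
17.71 126.0 0.31114 ee 0.31098 [-1.3 -0.9  0.9] Mz -0.03 33
17.96 130.0 0.31141 ee 0.31132 [-0.2 -0.6 -0.2] Mz 0.07 33
18.21 134.0 0.31161 ee 0.31156 [-2.8 -1.   0.9] Mz 0.04 33
18.46 138.0 0.31188 ee 0.31191 [-3.   0.6  1.7] Mz 0.01 33
18.71 142.0 0.31219 ee 0.31228 [-2.3 -0.5  2.1] Mz 0.07 33
18.96 146.0 0.31253 ee 0.31255 [-3.   0.8  1.5] Mz -0.03 33
19.21 150.0 0.31283 ee 0.31286 [-3.3  0.6  2.1] Mz 0.03 33
19.46 154.0 0.31317 ee 0.31316 [-3.1  1.4  1.3] Mz -0.01 33
19.71 158.0 0.31346 ee 0.31346 [-3.6  0.8  1.9] Mz 0.02 33
19.96 162.0 0.31379 ee 0.31388 [-5.2  1.   2.4] Mz 0.01 33
20.21 166.0 0.31415 ee 0.31417 [-3.9  1.2  1.9] Mz -0.01 33
20.46 170.0 0.31447 ee 0.31445 [-3.1  2.1  2.9] Mz -0.02 33
20.71 174.0 0.31486 ee 0.3148 [-4.1  2.9  2.6] Mz 0.02 33
20.96 178.0 0.31523 ee 0.31517 [-4.7  3.   1.3] Mz 0.09 33
21.21 182.0 0.31552 ee 0.31552 [-4.2  2.8  2.3] Mz -0.05 33
```

Run:
```python
import turn as t, json, numpy as np
from h import *
C=[.4682,-.2278]
y,z=json.load(open('st.json'))
def st(): s=bot.get_state(); print(round(s['clock'],2),s['eef_pos'].round(4),s['force'].round(1),s['moment'].round(2),round(s['finger_gap'],4),s['grip_force'].round(0))
bot.move_linear([*C,z],down(y),feed=.03); st()
for k in range(1,5):
    r=bot.move_linear([*C,z+.001*k],down(y),feed=.02,until_force=6); st()
    if r: print('held'); break
```

```text
Traceback (most recent call last):
AttributeError: 'float' object has no attribute 'round'
```

```bash
cat >> h.py <<'E'
def st(): s=bot.get_state(); print(round(s['clock'],2),s['eef_pos'].round(4),s['force'].round(1),s['moment'].round(2),round(s['finger_gap'],4),round(s['grip_force']),flush=True); return s
E
python3 - <<'E'
import json
from h import *
C=[.4682,-.2278]
y,z=json.load(open('st.json'))
st()
for k in range(1,5):
    r=bot.move_linear([*C,z+.001*k],down(y),feed=.02,until_force=6); s=st()
    if r or s['force'][2]<-6: print('held'); break
E
```

```text
21.46 [ 0.4685 -0.2279  0.3156] [-1.   0.6  0.2] [0.17 0.1  0.03] 0.0131 33
21.71 [ 0.4683 -0.2278  0.3164] [-0.2 -0.9 -1.8] [ 0.04  0.05 -0.02] 0.013 33
21.96 [ 0.4682 -0.2278  0.3176] [ 0.2  0.2 -1.1] [0.02 0.03 0.01] 0.013 33
22.21 [ 0.4682 -0.2278  0.3186] [ 0.3 -0.4 -0.6] [ 0.03 -0.02  0.  ] 0.0136 33
22.46 [ 0.4682 -0.2278  0.3196] [0.  0.9 0. ] [0.01 0.03 0.01] 0.0134 33
```

Run:
```python
import json
from h import *
C=[.4682,-.2278]
y,z=json.load(open('st.json'))
bot.move_linear([*C,.34],down(y),feed=.05,until_force=8); st()
bot.move_linear([*C,.42],down(y),feed=.1); bot.wait(.2); st()
P=[]
for n in ['scene','wrist','top']:
    p=bot.camera(n)
    for d in bot.search_frame(p,'wing'): w=world(p,d['centre']);print(n,round(d['score'],2),w.round(3),pix(p,w).round())
    P.append(cv2.cvtColor(p['frame'],cv2.COLOR_RGB2BGR))
    for d in bot.cut_out(p,'pan')[:1]:
        v,u=np.nonzero(d['pixels']); print('pan',d['score'],ray(p,[u.mean(),v.mean()],.012),ray(p,[(u.min()+u.max())/2,(v.min()+v.max())/2],.017))
a=cv2.resize(P[0][100:310,200:480],(400,300)); cv2.imwrite('pics/l.png',np.hstack([a,cv2.resize(P[1],(400,300))]))
```

```text
23.02 [ 0.4682 -0.2278  0.3402] [-0.6  0.1 -1.3] [0.   0.04 0.03] 0.0137 33
24.17 [ 0.4682 -0.2278  0.4193] [ 0.3 -0.1 -0.9] [-0.   -0.   -0.02] 0.0133 33
scene 0.57 [ 0.459 -0.22   0.243] [314. 180.]
wrist 0.87 [ 0.679 -0.458  0.026] [107. 331.]
wrist 0.58 [ 0.456 -0.23   0.269] [278. 265.]
pan 0.71 [ 0.44499609 -0.38483591  0.012     ] [ 0.44475468 -0.38332304  0.017     ]
top 0.65 [ 0.692 -0.457  0.047] [367. 161.]
pan 0.77 [ 0.44587125 -0.38452453  0.012     ] [ 0.44506963 -0.38324826  0.017     ]
```

View pics/l.png

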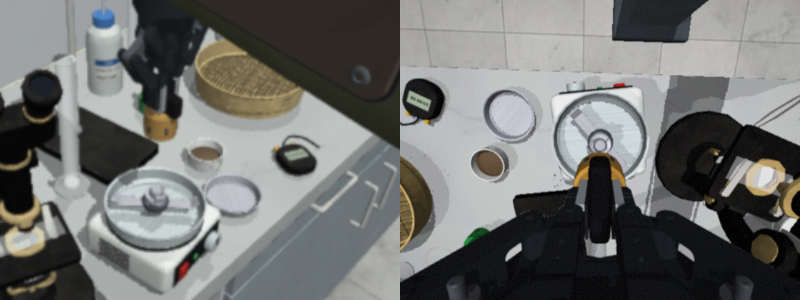

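Nut is off and upright in the grip: scene crop shows brass at (160,122), and the bare spindle is at (155,195). The wrist half shows the nut between the fingers at (600,175) and the pan at (510,115). Setting it down now.

Run:
```python
import json
from h import *
T=[.4455,-.3835]
y,z=json.load(open('st.json')); Q=down(y)
bot.move_linear([*T,.40],Q,feed=.12)
bot.move_linear([*T,.235],Q,feed=.1); bot.wait(.2); st()
print(bot.move_linear([*T,.205],Q,feed=.015,until_force=3)); s=st()
p=bot.camera('scene'); f=p['frame']
c=pix(p,[*T,.05]).astype(int); print(c)
cv2.imwrite('pics/p.png',cv2.resize(cv2.cvtColor(f[c[1]-60:c[1]+60,c[0]-80:c[0]+80],cv2.COLOR_RGB2BGR),None,fx=4,fy=4))
```

```text
28.09 [ 0.4456 -0.3835  0.2353] [ 0.1 -0.1 -1.8] [0.03 0.   0.01] 0.0138 33
True
29.4 [ 0.4455 -0.3835  0.2142] [-0.2  0.8  4.7] [ 0.29  0.1  -0.02] 0.0133 34
[365 223]
```

View pics/p.png

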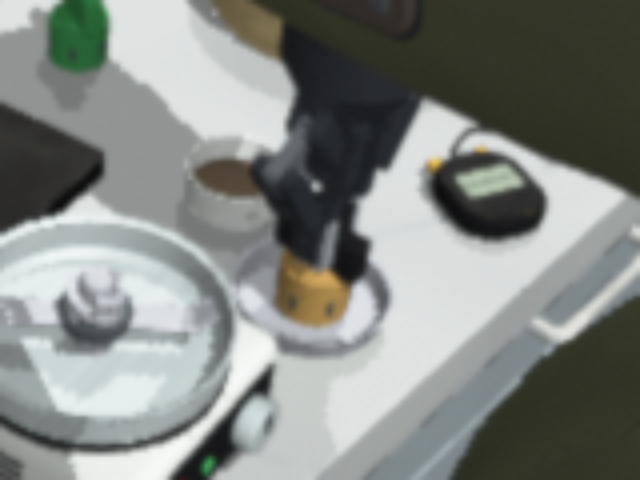

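The nut (crop (315,290)) stands in the middle of the pan, and contact came at the predicted height of 0.214. I'll release, retreat and check.

Run:
```python
import json
from h import *
T=[.4455,-.3835]
y,z=json.load(open('st.json')); Q=down(y)
bot.set_gripper(.04,20); bot.wait(.2); st()
bot.move_linear([*T,.30],Q,feed=.06); bot.move_linear([*T,.40],Q,feed=.12); bot.wait(.3); st()
for n in ['wrist','top']:
  p=bot.camera(n)
  for l,zz in [('wing',.049),('pan',.01),('tin',.026)]:
    for d in bot.search_frame(p,l)[:2]: print(n,l,round(d['score'],2),world(p,d['centre']).round(3))
  if n=='wrist':
    for l,zz in [('wing',.049),('pan',.01),('tin',.026)]:
      for d in bot.cut_out(p,l)[:1]:
        v,u=np.nonzero(d['pixels']); print('mask',l,ray(p,[u.mean(),v.mean()],zz).round(4),ray(p,[(u.min()+u.max())/2,(v.min()+v.max())/2],zz).round(4))
    c=pix(p,[*T,.03]).astype(int); print(c)
    f=p['frame'][max(0,c[1]-75):c[1]+75,max(0,c[0]-100):c[0]+100]
    cv2.imwrite('pics/e.png',cv2.resize(cv2.cvtColor(f,cv2.COLOR_RGB2BGR),None,fx=4,fy=4))
```

```text
30.02 [ 0.4451 -0.3833  0.2128] [-0.9  0.2 -0.3] [-0.03  0.    0.01] 0.0399 0
32.91 [ 0.4455 -0.3835  0.3995] [ 0.4 -0.1 -0.1] [-0.01 -0.   -0.03] 0.0397 0
wrist wing 0.65 [ 0.444 -0.382  0.061]
wrist wing 0.48 [ 0.441 -0.379  0.006]
wrist pan 0.8 [ 0.443 -0.379  0.005]
wrist tin 0.95 [ 0.529 -0.416  0.018]
mask wing [ 0.444  -0.3844  0.049 ] [ 0.4462 -0.3841  0.049 ]
mask pan [ 0.4436 -0.3822  0.01  ] [ 0.4463 -0.3823  0.01  ]
mask tin [ 0.5259 -0.4176  0.026 ] [ 0.5293 -0.4228  0.026 ]
[280 189]
top wing 0.5 [ 0.693 -0.461  0.045]
top tin 0.49 [ 0.547 -0.434  0.011]
```

View pics/e.png

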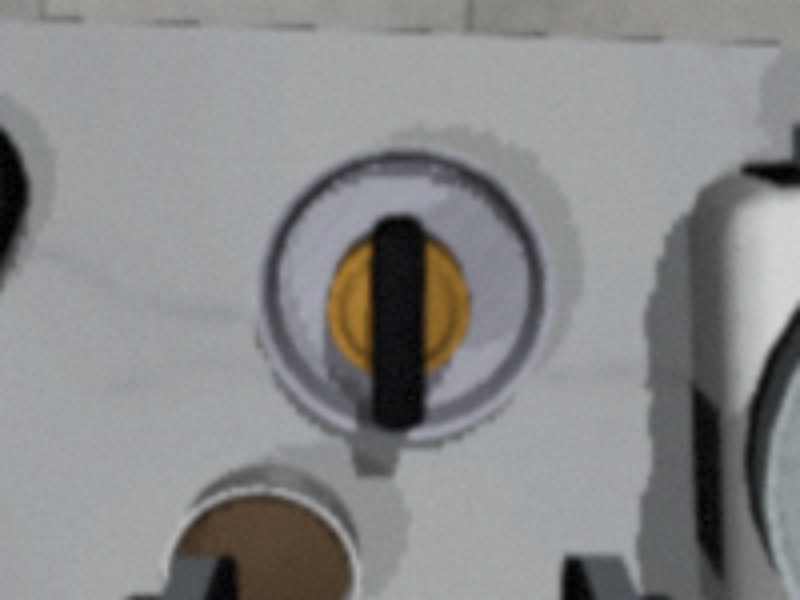

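The nut stands upright and centred in the pan (crop (400,310)), and the tin hasn't moved. Handing in.

```bash
python3 -c "
from station import bot
print(bot.job_done())"
```

```text
the job is handed in; nothing more can be done
None
```

I unscrewed the black-winged nut clockwise, lifted it off the spindle and set it upright in the middle of the pan with the tin undisturbed, then handed the job in at about 33 s; no verdict came back.

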